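# Load and wind the clockwork tube rotator

### The job

Take the red-capped carrier from the rack and press its clip down over the rotator's steel bar, between the two orange collars, until it snaps home and stands upright. Then wind the brass key clockwise, a part turn at a time, until it comes up against its stop, and let go. Leave the white-capped carrier and everything else on the bench where they are.

Things in the scene. Friction and masses are not known exactly. Their poses are not given: they have to be found in the camera images.
- rotator: Fixed clockwork tube rotator. Grey base 130 (x) x 350 (y) x 12 mm; origin under its centre. White housing with blue band, 110 x 120 mm, centred at y +100 mm, top 85 mm high, the key on it. A steel bar runs along -y from the housing to a white post (30 x 22 mm, 75 mm high, at y -155 mm). The bar does not turn.
- bar_mid (a point): Point on the axis of the steel bar (20 mm diameter, axis 60 mm above the table), midway between two orange collars (28 mm diameter, 12 mm thick, facing sides 80 mm apart). Its y axis lies along the bar, pointing to the housing, z up.
- key_grip (a point): Centre of the brass key's upright flat blade, on the key's vertical axis, 120 mm above the table; turns with the key. Blade of two round wings: 50 mm long along this point's x, 10 mm thick along its y, from 107 to 133 mm above the table. Below it a 10 mm stem down to the housing top.
- key (a joint): Winding angle of the key, rad; grows when the key is turned clockwise seen from above. Starts partly wound (0.2 to 1.3); fully wound it meets a hard stop, whose place is not told (past 4 rad) and must be felt: the torque jumps well above the winding torque and the angle stops growing. It resists turning with about 0.16 to 0.25 N m, rising as it is wound, and an internal brake keeps it where it is let go.
- carrier_red: Loose vial carrier, about 95 g. Origin: axis of its clip's bore, which runs along the carrier's y; z up. Blue block 26 x 26 mm from 13 to 59 mm above the origin, RED cap 22 mm across on it, up to 75 mm. Saddle plate 36 (x) x 26 mm, underside 10 mm above the origin. Starts on either post of the rack, its axes parallel to the rack's.
- red_mouth (a point): Middle of the red carrier's clip mouth, 17 mm below the carrier's origin. Two sprung white arms at +x and -x, 22 mm wide along y, flared to a 24 mm mouth, throat 10 mm. Pushed down on the 20 mm bar with 12 to 22 N they spread and snap under it; the saddle then rests on the bar, the carrier's origin on the bar's axis. Fits either way round.
- carrier_white: The same carrier with a WHITE cap (spare), on the rack's other post. Leave it there.
- rack: Fixed white parking rack, base 70 (x) x 190 (y) x 10 mm, with two posts 8 x 24 mm, top 46 mm above the table, at y -55 and +55 mm. A parked carrier straddles a post, its saddle resting on the post's top. Origin: centre of the underside.
- amber_bottle: Bystander: amber bottle, 56 mm across, 120 mm tall. Origin: middle of the underside.
- beaker: Bystander: glass beaker, 66 mm across the rim, 85 mm tall. Origin: middle of the underside.
- weight: Bystander: brass weight with a small head, 36 mm across, 48 mm tall. Origin: middle of the underside.
- dish: Bystander: shallow white dish, 90 mm across, 20 mm high. Origin: middle of the underside.
- reagent_jar: Bystander: white jar with a blue cap, 60 mm across, 90 mm tall. Origin: middle of the underside.
Things that resemble listed ones, but are neither listed nor needed, are in the scene too. What is shaped like the carrier_red but turquoise is not meant.

How it is judged:
By the outcome, as a careful person would: the job done as asked, in the order asked, and still so for the second after the job is handed in, with the robot touching nothing.
It also fails if it takes over 72 s, if anything falls off the work surface, if the arm or the gripper's body presses on something with over 40 N, if the wrist force passes 120 N, or if a joint passes its speed limit or range.

### The arm

A 6-joint arm with a two-finger parallel gripper is mounted at the origin on the work surface. World frame = base frame: x ahead of the robot, y to its left, z up, the work surface at z = 0. Lengths are in m, angles in rad, forces in N, time in s.
With the tool pointing down it reaches from about 0.275 to 0.75 m from the base axis. Payload 10.2 kg.
Tool frame: the origin (TCP) lies midway between the tips of the shut fingers; the grasp point (between the pads) lies 19 mm behind it (env.hold_point_z is the distance from the TCP to the grasp point, in m); x points along the fingers, z is the direction in which the jaws open and shut, and the axes are right-handed (so a half turn about x gives the same grasp; the last joint's range is limited). The gripper opens to 85 mm and grips with 20 to 120 N. Pads are 22 mm wide; open, the fingers measure 114 mm over their backs; the gripper's body (76 mm by 85 mm) begins 54 mm behind the grasp point. The pads swing forward as they close: fully open they stand 13 mm farther back than shut.
Start: joints at [1.03, 0.313, 1.498, -0, 1.331, -0.223], TCP at [0.164, 0.499, 0.231] pointing down, gripper open.
Joint ranges: [-2.94, 2.94], [-0.97, 2.17], [0.19, 2.56], [-1.23, 4.37], [0.02, 3.11], [-2.88, 2.88]. Speed limits (rad/s): [2.39, 2.39, 3.01, 3.14, 3.14, 3.14].

### API

Orientations are given as a unit quaternion [x, y, z, w].
In Python, from bench import env, kinematics, monitor, eyes, job gives the robot as it stands. The module is installed in compiled form; this text tells all that it offers. Calls block until the motion is done:
- env.reach(position, orientation): joint-space move of the TCP to a pose.
- env.movel(position, velocity=0.15, frame=None, guard=None): straight line of the TCP; frame=None keeps the orientation; velocity is the mean speed in m/s. With guard (N) it stops when the force on the tool has changed by that much, and returns True; else False.
- env.set_joints(angles): joint-space move.
- env.release() and env.close_gripper(effort=None): open the fingers fully, or close them until they stop; effort is the grip in N (None keeps the last).
- env.hold(seconds).
- kinematics.ik(position, orientation): joint angles nearest the present ones, or None.
- monitor.sense(): the state.
- eyes.grab_frame(name): name is "scene" or "top" or "wrist"; returns a dict with "frame" (420x560x3 uint8, red, green, blue), "mtx" (3x3 intrinsics, pixels), "k1" (the pictures are not rectified: a ray, as slopes to the right and down, at radius r is drawn at 1 + k1 r^2 times it, then the intrinsics apply), "view" (4x4, takes a point from world to camera coordinates). Camera axes: x right, y down, z forward; pixel columns grow to the right and rows downward; lengths in m; the calibration is good to about 2 mm. A picture is of the moment at which its call begins. There is no depth.
A pose or a line that the arm cannot do raises env.MotionError and nothing moves.
- job.hand_in(): hands the job in, once; it reports no verdict.
The state is a dict: "clock": time; "joints": joint angles; "qvel": joint speeds; "joint_efforts": joint torques, N m; "position": TCP position; "ee_rot": TCP orientation; "contact_force": force on the tool from outside, world axes, zero at the start; "ft_torque": the same for the moment, N m; "finger_gap": opening from 0.0 (shut) to 1.0 (fully open).
Only numpy, scipy, OpenCV 4.12 (cv2) and the standard library are available. Lean on these libraries where they do the work, as an engineer would, in place of code of your own. Each camera call takes 0.05 s, during which the arm holds its last target.

## Working session

There is one attempt and no reset: what is moved stays moved. The work goes in short steps, each a Python script; the robot and the scene stay as the last script left them, time stands still between calls to the robot, and variables do not carry over. Pictures are saved under pics/ and viewed, and the job is handed in when it is done.

```bash
mkdir -p pics; python3 - <<'E'
from bench import env, kinematics, monitor, eyes, job
import cv2
for n in ["scene","top","wrist"]:
    f=eyes.grab_frame(n); cv2.imwrite(f"pics/{n}0.png",f["frame"][:,:,::-1]); print(n,f["mtx"].tolist(),f["k1"],f["view"].round(4).tolist())
s=monitor.sense(); print(s); print(env.hold_point_z)
E
```

```text
scene [[500.95033506022065, 0.0, 285.0561868241899], [0.0, 500.95033506022065, 205.76796459349634], [0.0, 0.0, 1.0]] -0.14202720991640536 [[0.8347, 0.5506, 0.0092, -0.4529], [0.3356, -0.4954, -0.8012, -0.0864], [-0.4366, 0.6718, -0.5983, 1.5058], [0.0, 0.0, 0.0, 1.0]]
top [[445.5489067032997, 0.0, 279.58328775851436], [0.0, 445.5489067032997, 209.3993508276844], [0.0, 0.0, 1.0]] -0.025582295012203608 [[-0.0226, -0.9997, 0.0022, 0.0237], [-0.9747, 0.0215, -0.2223, 0.5351], [0.2222, -0.0071, -0.975, 1.1936], [0.0, 0.0, 0.0, 1.0]]
wrist [[331.36182628266533, 0.0, 276.2617587479987], [0.0, 331.36182628266533, 214.98589272340857], [0.0, 0.0, 1.0]] -0.06977100354116263 [[0.3121, 0.95, -0.0017, -0.5236], [0.9074, -0.2976, 0.2967, -0.0378], [0.2814, -0.0941, -0.955, 0.3805], [0.0, 0.0, 0.0, 1.0]]
{'clock': 0.15, 'joints': array([ 1.02960154e+00,  3.13337067e-01,  1.49822035e+00, -1.80486454e-06,
        1.33097447e+00, -2.23407008e-01]), 'qvel': array([ 7.29041157e-05, -4.50704194e-04, -1.29273291e-03,  3.58291548e-04,
        3.87092862e-04, -5.51854984e-04]), 'joint_efforts': array([ 1.69761272e-03, -4.12367427e+01, -2.59803557e+01, -1.63961990e-04,
        3.13597273e-03,  1.76271345e-05]), 'position': array([0.16396923, 0.49855648, 0.23087444]), 'ee_rot': array([-0.4147193 ,  0.57311958,  0.41445763,  0.57250915]), 'contact_force': array([ 0.20070313, -0.45837496,  0.79514033]), 'ft_torque': array([ 0.01398296,  0.04784601, -0.01693546]), 'finger_gap': 1.004213841494857}
0.0187
```

View pics/scene0.png

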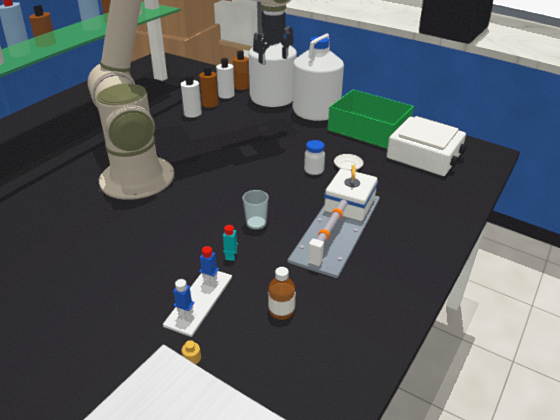

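View pics/top0.png

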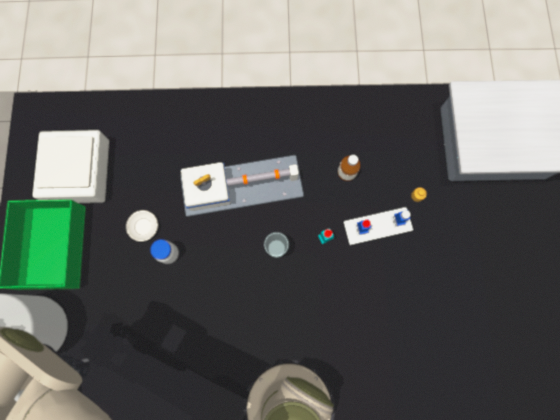

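View pics/wrist0.png

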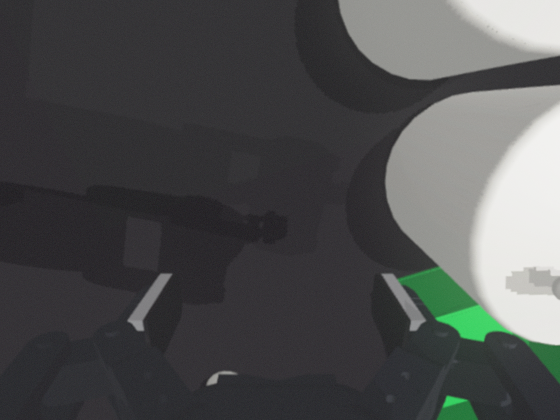

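The top view shows the rack at about (378,226): red-on-blue carrier at (365,226), white-capped at (404,217), and the turquoise decoy at (327,236). The rotator is at (240,185), with its key at (203,181) and collars at (244,179) and (277,174). Next I'll measure these.

```bash
cat > h.py <<'E'
from bench import env, kinematics, monitor, eyes, job
import cv2, numpy as np
from scipy.spatial.transform import Rotation as R
def grab(n,save=None):
    f=eyes.grab_frame(n)
    if save: cv2.imwrite(f"pics/{save}.png",f["frame"][:,:,::-1])
    return f
def ray(f,uv):
    K=f["mtx"]; d=(np.asarray(uv,float)-[K[0,2],K[1,2]])/[K[0,0],K[1,1]]
    s=d.copy()
    for _ in range(20): s=d/(1+f["k1"]*(s@s))
    V=f["view"]; Rm=V[:3,:3]
    return -Rm.T@V[:3,3], Rm.T@np.array([s[0],s[1],1])
def onz(f,uv,z):
    c,d=ray(f,uv); return c+d*(z-c[2])/d[2]
def tri(fs,uvs):
    A=np.zeros((3,3));b=np.zeros(3)
    for f,uv in zip(fs,uvs):
        c,d=ray(f,uv); d=d/np.linalg.norm(d); P=np.eye(3)-np.outer(d,d); A+=P;b+=P@c
    return np.linalg.solve(A,b)
def proj(f,p):
    V=f["view"]; q=V[:3,:3]@p+V[:3,3]; s=q[:2]/q[2]; s=s*(1+f["k1"]*(s@s)); K=f["mtx"]
    return np.array([K[0,0]*s[0]+K[0,2],K[1,1]*s[1]+K[1,2]])
def blobs(f,lo,hi,amin=6):
    hsv=cv2.cvtColor(f["frame"],cv2.COLOR_RGB2HSV)
    m=cv2.inRange(hsv,np.array(lo),np.array(hi))
    n,l,st,c=cv2.connectedComponentsWithStats(m)
    return m,[(c[i].round(1).tolist(),int(st[i,4]),st[i,:4].tolist()) for i in range(1,n) if st[i,4]>=amin]
def down(phi):
    """tool x down, jaw axis (z) horizontal at angle phi"""
    x=np.array([0,0,-1.]); z=np.array([np.cos(phi),np.sin(phi),0]); y=np.cross(z,x)
    return R.from_matrix(np.c_[x,y,z]).as_quat()
E
python3 - <<'E'
from h import *
for n in ["top","scene"]:
    f=grab(n)
    print(n)
    for nm,lo,hi in [("red",(0,180,120),(6,255,255)),("orange",(7,200,180),(14,255,255)),("blue",(112,150,60),(125,255,255)),("brass",(15,120,120),(28,255,255)),("white",(0,0,190),(180,30,255))]:
        m,b=blobs(f,lo,hi); print(nm,[x for x in b if x[1]<6000][:25])
    if n=="top":
        c=f["frame"][130:270,170:450]; cv2.imwrite("pics/topz.png",cv2.resize(c,(800,400),interpolation=cv2.INTER_CUBIC)[:,:,::-1])
    else:
        c=f["frame"][130:350,150:400]; cv2.imwrite("pics/scz.png",cv2.resize(c,None,fx=2.7,fy=2.7,interpolation=cv2.INTER_CUBIC)[:,:,::-1])
E
```

```text
top
red [([366.2, 223.0], 25, [364, 221, 6, 5]), ([327.8, 232.8], 36, [325, 230, 7, 7])]
orange []
blue []
brass [([345.7, 165.9], 37, [343, 160, 7, 14]), ([353.1, 168.8], 18, [351, 166, 6, 6]), ([276.6, 173.7], 20, [275, 170, 4, 8]), ([201.7, 179.6], 81, [194, 175, 16, 10]), ([244.7, 178.7], 18, [243, 176, 4, 7]), ([418.9, 193.7], 161, [412, 187, 15, 14])]
white [([65.8, 164.0], 3955, [33, 131, 67, 67]), ([352.8, 159.2], 64, [349, 155, 9, 9]), ([203.9, 184.3], 1339, [181, 163, 47, 43]), ([291.2, 169.8], 105, [280, 164, 18, 11]), ([260.8, 175.7], 69, [248, 172, 26, 8]), ([234.2, 180.2], 39, [227, 178, 15, 5]), ([377.2, 226.2], 1178, [344, 208, 68, 36]), ([141.5, 225.4], 718, [127, 211, 30, 30]), ([276.9, 254.3], 20, [272, 253, 10, 3]), ([14.1, 312.7], 773, [0, 295, 32, 38]), ([16.8, 398.1], 15, [15, 396, 5, 5])]
scene
red [([7.5, 2.2], 39, [4, 0, 8, 6]), ([228.7, 229.2], 72, [225, 225, 9, 10]), ([206.5, 250.8], 83, [202, 246, 10, 11])]
orange [([340.4, 212.1], 7, [339, 210, 3, 5])]
blue []
brass [([179.4, 3.6], 8, [179, 1, 2, 6]), ([163.0, 20.8], 19, [162, 17, 4, 10]), ([174.4, 21.1]
[... 1049 characters left out ...]
91.3, 51.6], 63, [288, 46, 8, 12]), ([250.6, 53.0], 75, [244, 48, 14, 10]), ([318.9, 62.4], 681, [294, 51, 49, 21]), ([224.7, 66.7], 54, [217, 64, 16, 6]), ([189.2, 84.0], 63, [181, 80, 18, 8]), ([429.0, 134.6], 1610, [390, 116, 76, 40]), ([350.5, 178.5], 1205, [326, 154, 51, 47]), ([341.1, 203.8], 25, [338, 200, 7, 9]), ([330.4, 220.8], 54, [324, 213, 13, 17]), ([255.8, 221.4], 135, [248, 217, 17, 10]), ([316.8, 241.3], 110, [309, 234, 15, 13]), ([339.7, 257.6], 7, [338, 257, 4, 2]), ([281.5, 271.0], 92, [276, 267, 12, 9]), ([198.9, 302.4], 1184, [164, 271, 68, 64]), ([180.3, 282.7], 64, [176, 279, 10, 8]), ([442.6, 315.0], 115, [437, 301, 10, 23]), ([447.5, 416.4], 111, [439, 411, 23, 9])]
```

View pics/topz.png

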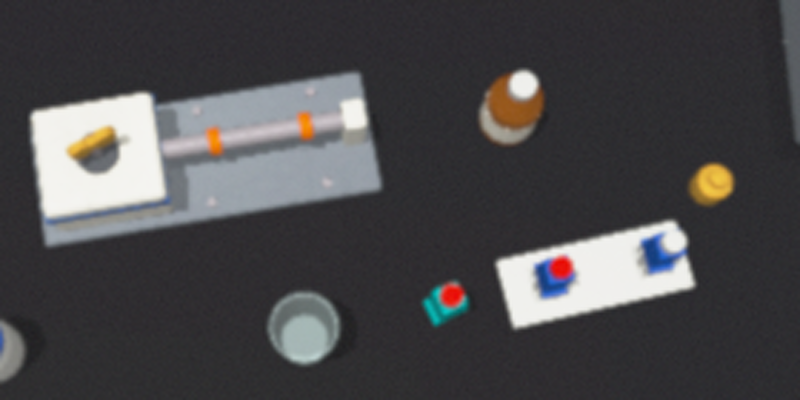

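View pics/scz.png

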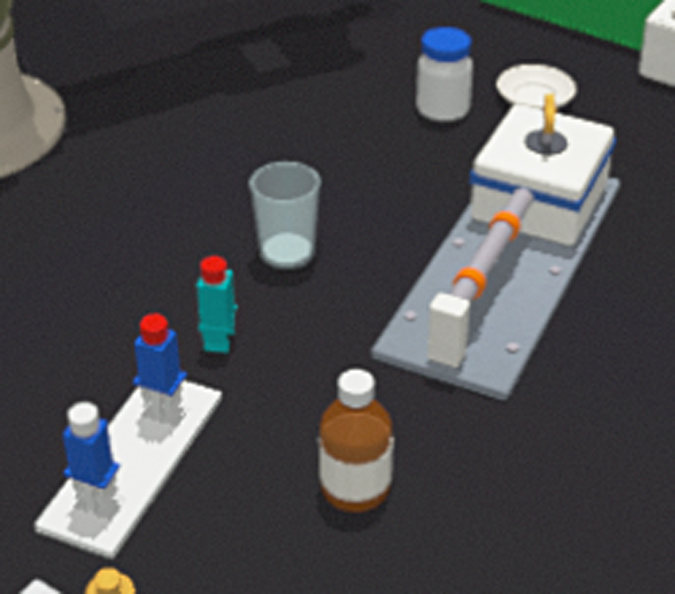

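```bash
python3 - <<'E'
from h import *
t=grab("top"); s=grab("scene")
def ctr(f,pt,rad,lo,hi,big=8):
    fr=cv2.resize(f["frame"],None,fx=big,fy=big,interpolation=cv2.INTER_CUBIC)
    hsv=cv2.cvtColor(fr,cv2.COLOR_RGB2HSV); m=cv2.inRange(hsv,np.array(lo),np.array(hi))
    k=np.zeros_like(m); cv2.circle(k,(int(pt[0]*big),int(pt[1]*big)),int(rad*big),255,-1); m&=k
    M=cv2.moments(m,True); 
    return m,np.array([M["m10"]/M["m00"],M["m01"]/M["m00"]])/big-0.5+0.5/big
red=((0,170,110),(5,255,255))
_,a=ctr(t,(366,223),9,*red); _,b=ctr(s,(206.5,250.8),10,*red)
print("red",a,b,tri([t,s],[a,b]),onz(t,a,.111))
org=((6,150,150),(17,255,255))
cols=[]
for p,q in [((244.7,178.7),(337.3,211)),((276.6,173.7),(324.6,233))]:
    _,a=ctr(t,p,7,*org); _,b=ctr(s,q,8,*org); X=tri([t,s],[a,b]); cols.append(X); print("collar",a,b,X,onz(t,a,.07))
c0,c1=cols; d=c0-c1; print("mid",(c0+c1)/2,"len",np.linalg.norm(d[:2]),"bar yaw(dir y)",np.degrees(np.arctan2(d[1],d[0])))
def rect(f,pt,rad,lo,hi,z,close=9):
    m,_=ctr(f,pt,rad,lo,hi,4); m=cv2.morphologyEx(m,cv2.MORPH_CLOSE,np.ones((close*4,close*4)))
    cs,_=cv2.findContours(m,0,1); c=max(cs,key=cv2.contourArea)
    c=cv2.convexHull(c)[:,0]/4-.375
    P=np.array([onz(f,p,z)[:2] for p in c]); r=cv2.minAreaRect((P*1000).astype(np.float32)); return r
print("rack",rect(t,(378,226),42,(0,0,170),(180,40,255),.01))
print("housing",rect(t,(204,185),33,(0,0,200),(180,40,255),.085))
print("base",rect(t,(241,186),66,(100,20,70),(125,110,200),.012,5))
br=((15,100,100),(28,255,255))
m,a=ctr(t,(203,181),14,*br); cs,_=cv2.findContours(m,0,1); print("key",a,onz(t,a,.12), "yaw?",[np.degrees(np.arctan2(*(lambda v:(v[1],v[0]))((onz(t,q,.133)-onz(t,p,.133))[:2]))) for p,q in [(a,a+np.array([16,-9.]))]])
_,b=ctr(s,(353,172),12,*br); print(tri([t,s],[a,b]))
for n,p,q,z in [("bottle",(353,159),None,.12),("beaker",(276,245),None,.04),("weight",(419,193),None,.045),("jar",(165,250),None,.09),("turq",(327.8,232.8),None,.111)]: print(n,onz(t,p,z))
E
```

```text
red [366.20302384 222.84722631] [206.45394554 250.8422133 ] [ 0.48226013 -0.22008987  0.10809538] [ 0.48183    -0.21936912  0.111     ]
collar [244.66307825 179.21659695] [337.90442961 211.45438916] [0.62620955 0.1105638  0.06729296] [0.62324496 0.1088137  0.07      ]
collar [276.60166828 173.7688588 ] [324.91663103 232.60239908] [0.64037723 0.01948849 0.06730428] [0.63738385 0.01792925 0.07      ]
mid [0.63329339 0.06502614 0.06729862] len 0.09217068560699061 bar yaw(dir y) 98.84206580550472
rack ((492.82342529296875, -276.81085205078125), (71.53874206542969, 196.32012939453125), 11.63210391998291)
housing ((610.0942993164062, 205.7066192626953), (108.27928924560547, 150.5098114013672), 8.646984100341797)
base ((593.0911254882812, 117.77952575683594), (74.84630584716797, 354.6589660644531), 8.570491790771484)
key [201.73377048 179.59954173] [0.60967368 0.22193319 0.12      ] yaw? [np.float64(-60.35763889694175)]
[0.60928386 0.22176528 0.12246641]
bottle [ 0.6596219  -0.19298422  0.12      ]
beaker [0.43778217 0.02396395 0.04      ]
weight [ 0.57858719 -0.39127225  0.045     ]
jar [0.42343664 0.32299834 0.09      ]
turq [ 0.45712212 -0.11501119  0.111     ]
```

```bash
python3 - <<'E'
from h import *
f=grab("wrist"); s=monitor.sense()
Rt=R.from_quat(s["ee_rot"]).as_matrix(); c=-f["view"][:3,:3].T@f["view"][:3,3]
print("cam in tool",Rt.T@(c-s["position"]),"fwd in tool",Rt.T@f["view"][2,:3])
for name,p in [("red",[.482,-.22,.25]),("bar",[.633,.065,.25]),("key",[.609,.222,.25])]:
    for phi in [10,100,190,-80]:
        print(name,phi,kinematics.ik(p,down(np.radians(phi))))
E
```

```text
cam in tool [-0.1428363   0.07697011 -0.00071887] fwd in tool [ 9.54878987e-01 -2.96994737e-01 -4.97191115e-04]
red 10 [-6.49494253e-01  3.10484572e-01  1.45173432e+00 -4.44089210e-16
  1.37937377e+00 -8.24027178e-01]
red 100 [-6.49494253e-01  3.10484572e-01  1.45173432e+00 -4.44089210e-16
  1.37937377e+00 -2.39482351e+00]
red 190 [-0.64949425  0.31048457  1.45173432  0.          1.37937377  2.31756548]
red -80 [-6.49494253e-01  3.10484572e-01  1.45173432e+00 -4.44089210e-16
  1.37937377e+00  7.46769148e-01]
bar 10 [-8.14733802e-02  5.57263161e-01  1.08808082e+00 -4.44089210e-16
  1.49624867e+00 -2.56006305e-01]
bar 100 [-8.14733802e-02  5.57263161e-01  1.08808082e+00 -4.44089210e-16
  1.49624867e+00 -1.82680263e+00]
bar 190 None
bar -80 [-8.14733802e-02  5.57263161e-01  1.08808082e+00 -4.44089210e-16
  1.49624867e+00  1.31479002e+00]
key 10 [ 1.69165428e-01  5.86838627e-01  1.04067418e+00 -4.44089210e-16
  1.51407985e+00 -5.36749674e-03]
key 100 [ 1.69165428e-01  5.86838627e-01  1.04067418e+00 -4.44089210e-16
  1.51407985e+00 -1.57616382e+00]
key 190 None
key -80 [ 1.69165428e-01  5.86838627e-01  1.04067418e+00 -4.44089210e-16
  1.51407985e+00  1.56542883e+00]
```

```bash
python3 - <<'E'
from h import *
env.reach([.482,-.22,.26],down(np.radians(11)))
f=grab("wrist","w1"); print(monitor.sense()["clock"])
m,b=blobs(f,(0,170,100),(5,255,255)); print(b)
for q in b: print(onz(f,q[0],.111))
E
```

```text
3.225
[([272.6, 78.0], 413, [262, 65, 22, 26])]
[ 0.45805474 -0.11876344  0.111     ]
```

View pics/w1.png

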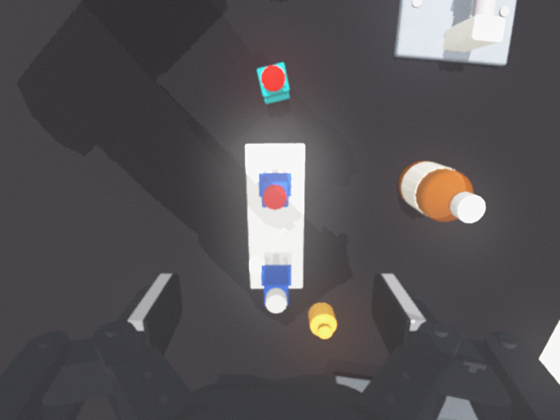

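The wrist view shows the red cap at (275,197), the rack outline from (246,144) to (303,288), and the decoy at (273,78). I'll refine the pose from this view.

```bash
python3 - <<'E'
from h import *
f=grab("wrist")
# cap
hsv=cv2.cvtColor(f["frame"],cv2.COLOR_RGB2HSV); print(hsv[197,275],hsv[180,275])
m=cv2.inRange(hsv,np.array((0,140,80)),np.array((8,255,255)))|cv2.inRange(hsv,np.array((172,140,80)),np.array((180,255,255)))
m[:150]=0; m[230:]=0; m[:,:250]=0; m[:,300:]=0
M=cv2.moments(m,True); c=(M["m10"]/M["m00"],M["m01"]/M["m00"]); print(c,M["m00"],onz(f,c,.109))
w=cv2.inRange(hsv,np.array((0,0,120)),np.array((180,45,255))); w[:130]=0;w[300:]=0;w[:,:235]=0;w[:,315:]=0
w[:, :]=cv2.morphologyEx(w,cv2.MORPH_OPEN,np.ones((3,3)))
def edge(side,rows):
    P=[]
    for r in rows:
        x=np.where(w[r])[0]
        if len(x): P.append(onz(f,((x[0]-.5) if side==0 else x[-1]+.5,r),.010)[:2])
    P=np.array(P); vx,vy,x0,y0=cv2.fitLine(P.astype(np.float32),cv2.DIST_HUBER,0,1e-4,1e-4).ravel()
    return np.degrees(np.arctan(-vx/vy)),(x0,y0)
for s in (0,1): print(edge(s,range(150,270)))
# white cap check
E
```

```text
[  1 134 226] [113 115 218]
(279.625, 195.75) 24.0 [ 0.48340284 -0.21654696  0.109     ]
(np.float32(11.749739), (np.float32(0.45196068), np.float32(-0.2671135)))
(np.float32(11.412634), (np.float32(0.52307075), np.float32(-0.25317815)))
```

```bash
python3 - <<'E'
from h import *
f=grab("wrist")
hsv=cv2.cvtColor(f["frame"],cv2.COLOR_RGB2HSV)
m=cv2.inRange(hsv,np.array((0,100,80)),np.array((10,255,255)))|cv2.inRange(hsv,np.array((170,100,80)),np.array((180,255,255)))
m[:150]=0; m[230:]=0; m[:,:250]=0; m[:,300:]=0
x,y,w,h=cv2.boundingRect(m); M=cv2.moments(m,True); c=(M["m10"]/M["m00"],M["m01"]/M["m00"]); print(x,y,w,h,c,M["m00"])
p=onz(f,c,.111); n=np.array([np.cos(np.radians(11.6)),np.sin(np.radians(11.6))]); print(p,n@p[:2],.42525)
# predicted top view pixel
t=grab("top"); print(proj(t,p))
# grasp candidates reach
for z in (.057,.2): print(kinematics.ik([p[0],p[1],z],down(np.radians(11.6))))
E
```

```text
263 185 23 24 (274.3526682134571, 196.61252900232017) 431.0
[ 0.478726  -0.2178409  0.111    ] 0.4251451405234116 0.42525
[365.71073448 223.99605964]
[-6.50002239e-01  5.20739845e-01  1.69364038e+00 -4.44089210e-16
  9.27212432e-01 -8.52460432e-01]
[-6.50002239e-01  3.41075316e-01  1.54303870e+00 -4.44089210e-16
  1.25747864e+00 -8.52460432e-01]
```

```bash
python3 - <<'E'
from h import *
q=down(np.radians(11.6)); p=[.4792,-.2186]
env.movel([*p,.14],velocity=.2,frame=q)
print(env.movel([*p,.0585],velocity=.12,guard=8))
env.close_gripper(80)
s=monitor.sense(); print(s["clock"],s["position"],s["finger_gap"],s["contact_force"])
env.movel([*p,.17],velocity=.12)
f=grab("wrist","w2"); grab("scene","s2"); s=monitor.sense(); print(s["clock"],s["position"],s["finger_gap"],s["contact_force"])
E
```

```text
False
5.525 [ 0.47929309 -0.21869879  0.05879577] 0.2954258725094117 [-0.08252665  0.67457515  3.9227947 ]
6.7083 [ 0.47891738 -0.218429    0.16923559] 0.2955009347211808 [ 0.29837306 -0.79424475 -1.36352483]
```

View pics/w2.png

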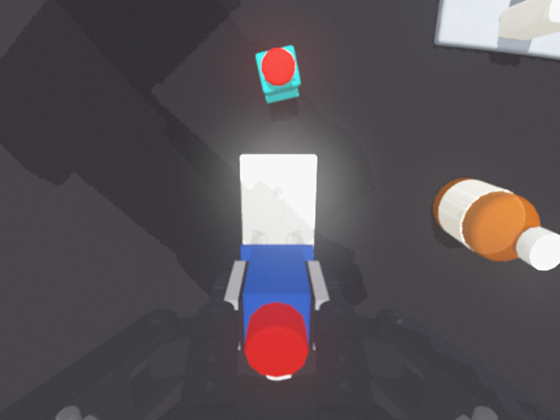

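View pics/s2.png

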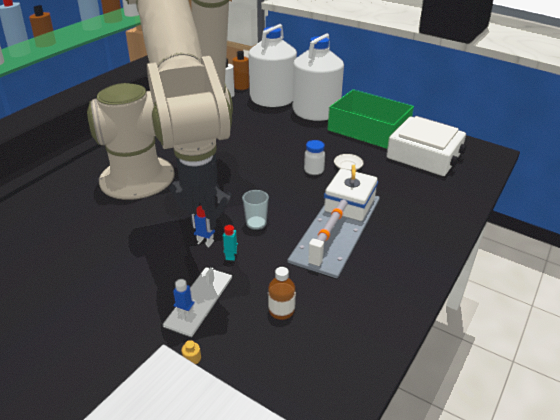

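The carrier is held upright in the jaws and the white one is undisturbed. Next I'll view the bar from a hover short of it.

```bash
python3 - <<'E'
from h import *
env.movel([.4789,-.2184,.25],velocity=.25)
env.reach([.6466,-.024,.26],down(np.radians(8.7)))
f=grab("wrist","w3"); s=monitor.sense(); print(s["clock"],s["position"],s["contact_force"])
m,b=blobs(f,(5,120,100),(18,255,255),20); print(b)
for x in b: print(onz(f,x[0],.07))
E
```

```text
8.2333 [ 0.64611215 -0.02548312  0.25981507] [ 0.26214397  0.08241117 -0.60397102]
[([276.4, 44.1], 398, [262, 37, 29, 16]), ([276.2, 144.3], 321, [263, 138, 27, 13])]
[0.62407832 0.10995893 0.07      ]
[0.63769283 0.01937491 0.07      ]
```

View pics/w3.png

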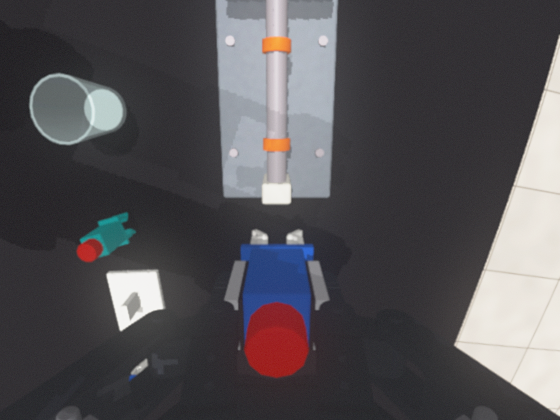

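```bash
python3 - <<'E'
from h import *
q=down(np.radians(8.6)); p=[.6313,.0648]
env.movel([*p,.26],velocity=.2,frame=q)
env.movel([*p,.150],velocity=.2)
env.hold(.2)
f=grab("wrist","w4"); grab("scene","s4"); s=monitor.sense(); print(s["clock"],s["position"],s["contact_force"])
m,b=blobs(f,(5,120,100),(18,255,255),20); print(b)
for x in b: print(onz(f,x[0],.07))
E
```

```text
9.8333 [0.631571   0.06476605 0.15079304] [-0.60637566 -0.47375021 -0.21345063]
[([276.5, 157.5], 688, [258, 148, 38, 20])]
[0.62392032 0.11037189 0.07      ]
```

View pics/w4.png

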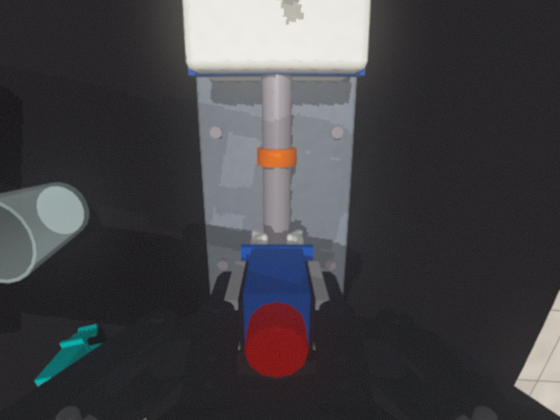

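View pics/s4.png

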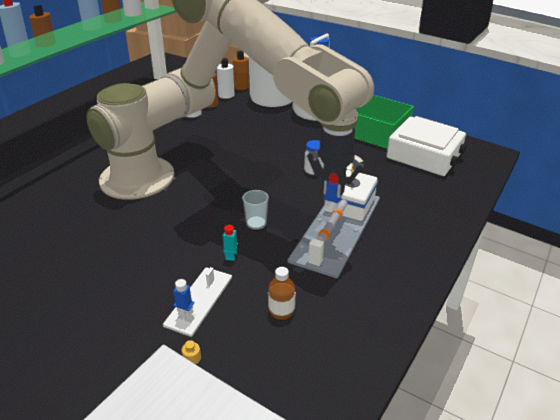

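The clip straddles the bar in the wrist view (arms at columns 260 and 295, bar at 276.5). Next I'll press it down.

```bash
python3 - <<'E'
from h import *
p=[.6313,.0648]
print(env.movel([*p,.108],velocity=.1,guard=10))
z=.108
while z>.0805:
    z-=.003
    g=env.movel([*p,z],velocity=.03,guard=45); s=monitor.sense(); print(round(z,4),g,s["position"].round(4),s["contact_force"].round(1),s["finger_gap"].round(3))
    if g or s["contact_force"][2]>40: break
grab("wrist","w5"); grab("scene","s5"); print(s["clock"])
E
```

```text
FalseTraceback (most recent call last):
  File "<stdin>", line 7, in <module>
AttributeError: 'float' object has no attribute 'round'
```

```bash
python3 - <<'E'
from h import *
p=[.6313,.0648]
z=.105
while z>.0805:
    z-=.003
    g=env.movel([*p,z],velocity=.03,guard=45); s=monitor.sense(); print(round(z,4),g,s["position"].round(4),s["contact_force"].round(1),round(s["finger_gap"],3))
    if g or s["contact_force"][2]>40: break
grab("wrist","w5"); grab("scene","s5"); print(s["clock"])
E
```

```text
0.102 False [0.6313 0.0648 0.1019] [-0.1 -0.9 -0.7] 0.294
0.099 False [0.632  0.0648 0.1002] [-0.4 -0.7  5.7] 0.299
0.096 False [0.6327 0.0647 0.0987] [-1.3  0.7 13.5] 0.292
0.093 False [0.6324 0.0645 0.095 ] [-1.2 -0.9 10.4] 0.296
0.09 False [0.6318 0.0646 0.0907] [1.2 0.4 3. ] 0.295
0.087 False [0.631  0.0648 0.086 ] [ 1.4 -0.1 -5. ] 0.292
0.084 False [0.6308 0.0649 0.0829] [ 2.8 -0.2 -8.1] 0.295
0.081 False [0.631  0.0649 0.0826] [-6.2 -0.2 10.7] 0.296
0.078 False [0.6311 0.0649 0.0825] [-16.8  -0.   30. ] 0.291
12.9
```

View pics/w5.png

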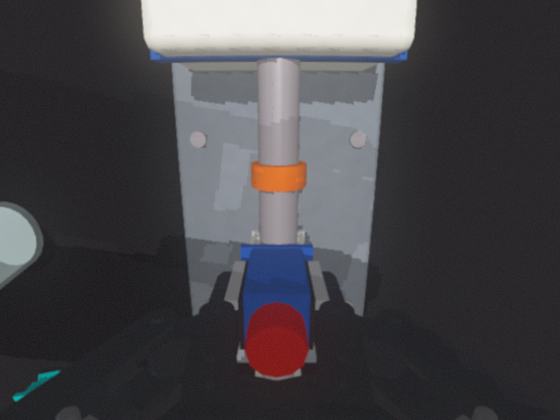

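View pics/s5.png

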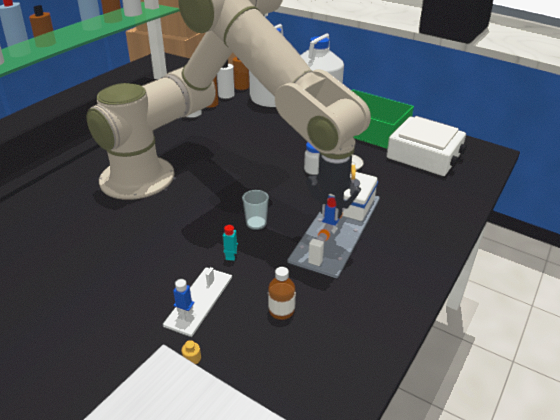

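The force peaked at 13.5 N, reversed, then rose hard at TCP z 0.0826, so the clip snapped on and is seated at the expected height. I'll relieve the force, release, lift, and look at the key.

```bash
python3 - <<'E'
from h import *
p=[.6311,.0649]
env.movel([*p,.0822],velocity=.05); print(monitor.sense()["contact_force"])
env.release()
env.movel([*p,.17],velocity=.15)
env.movel([.622,.125,.27],velocity=.25)
env.hold(.15)
f=grab("wrist","w6"); grab("scene","s6"); print(monitor.sense()["clock"])
fr=f["frame"]; 
m,b=blobs(f,(14,110,80),(30,255,255),30); print(b)
E
```

```text
[-1.97905027  0.32427777  4.52017461]
15.4667
[([278.3, 81.3], 729, [264, 51, 29, 61])]
```

View pics/w6.png

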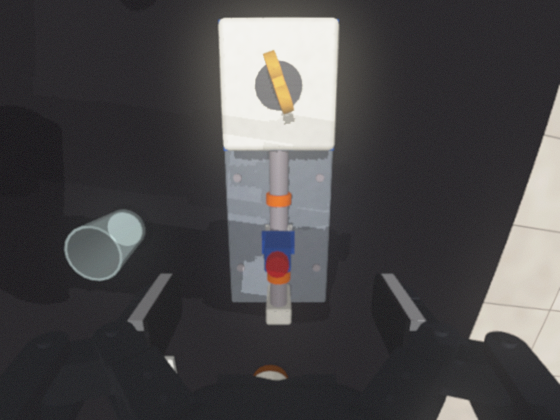

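View pics/s6.png

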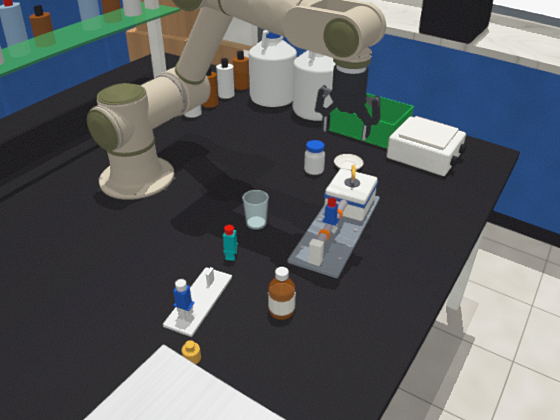

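The carrier stands upright on the bar at (278,262) between the collars at (279,200) and (278,277). The key blade runs from (268,52) to (290,112), and its disc is at (278,86). Next is the key pose.

```bash
python3 - <<'E'
from h import *
f=grab("wrist"); t=grab("top")
m,b=blobs(f,(14,110,80),(30,255,255),30); c=b[0][0]
ys,xs=np.where(m>0); P=np.array([onz(f,(x,y),.122)[:2] for x,y in zip(xs,ys)])
r=cv2.minAreaRect((P*1000).astype(np.float32)); print("rect",r)
vx,vy,x0,y0=cv2.fitLine(P.astype(np.float32),cv2.DIST_L2,0,1e-4,1e-4).ravel(); print("axis deg",np.degrees(np.arctan2(vy,vx)),x0,y0)
for z in (.115,.12,.125): print(onz(f,c,z))
hsv=cv2.cvtColor(f["frame"],cv2.COLOR_RGB2HSV)
d=cv2.inRange(hsv,np.array((0,0,40)),np.array((180,90,150))); d[:30]=0;d[130:]=0;d[:,:240]=0;d[:,315:]=0
u=cv2.morphologyEx(d|m,cv2.MORPH_OPEN,np.ones((13,13))); cs,_=cv2.findContours(u,0,1); cc=max(cs,key=cv2.contourArea); (cx,cy),rad=cv2.minEnclosingCircle(cc); print("disc",cx,cy,rad,[onz(f,(cx,cy),z) for z in (.085,.09)])
mt,a=blobs(t,(15,100,100),(28,255,255),30); a=[x for x in a if abs(x[0][0]-202)<8]; print(a,tri([f,t],[c,a[0][0]]) if a else "")
E
```

```text
rect ((622.2813720703125, 89.0819320678711), (24.299684524536133, 317.3953857421875), 6.876071453094482)
axis deg -77.5316 0.6066764 0.22212046
[0.6064384 0.2239867 0.115    ]
[0.60649343 0.2235666  0.12      ]
[0.60654845 0.22314649 0.125     ]
disc 265.0 89.0 14.4223051071167 [array([0.59528554, 0.21834689, 0.085     ]), array([0.59550627, 0.21805173, 0.09      ])]
[]
```

```bash
python3 - <<'E'
from h import *
f=grab("wrist")
m,b=blobs(f,(14,110,80),(30,255,255),30); m[130:]=0
ys,xs=np.where(m>0)
for z in (.12,.13):
    P=np.array([onz(f,(x,y),z)[:2] for x,y in zip(xs,ys)])
    print("rect",cv2.minAreaRect((P*1000).astype(np.float32)))
    vx,vy,x0,y0=cv2.fitLine(P.astype(np.float32),cv2.DIST_L2,0,1e-4,1e-4).ravel(); print("axis deg",np.degrees(np.arctan2(vy,vx)),x0,y0)
print("disc",onz(f,(278,86),.086))
for ph in (-60,-50,20,30,110,120): print(ph, (lambda q: None if q is None else q.round(2))(kinematics.ik([.607,.2225,.101],down(np.radians(ph)))))
E
```

```text
rect ((606.7589111328125, 223.24981689453125), (10.081275939941406, 48.871578216552734), 28.178678512573242)
axis deg -61.580574 0.60659987 0.2234598
rect ((606.8565063476562, 222.4307098388672), (9.73631477355957, 47.19913864135742), 28.178651809692383)
axis deg -61.580574 0.606703 0.2226335
disc [0.60713828 0.22301044 0.086     ]
-60 [ 0.17  0.69  1.25 -0.    1.19  1.22]
-50 [ 0.17  0.69  1.25 -0.    1.19  1.04]
20 [ 0.17  0.69  1.25 -0.    1.19 -0.18]
30 [ 0.17  0.69  1.25 -0.    1.19 -0.35]
110 [ 0.17  0.69  1.25 -0.    1.19 -1.75]
120 [ 0.17  0.69  1.25 -0.    1.19 -1.92]
```

```bash
cat >> h.py <<'E'
def wind(jmax,step=.2,lim=.6):
    """turn J6 up in steps; stop on torque jump"""
    j=np.array(monitor.sense()["joints"]); t0=monitor.sense()["ft_torque"][2]; log=[]
    while j[5]+step<=jmax:
        j=j.copy(); j[5]+=step; env.set_joints(j); s=monitor.sense()
        log.append((round(s["clock"],2),round(float(s["joints"][5]),3),round(j[5]-s["joints"][5],3),round(float(s["ft_torque"][2]-t0),3),round(float(s["joint_efforts"][5]),3)))
        print(*log[-1],np.abs(s["contact_force"]).max().round(1))
        if abs(s["ft_torque"][2]-t0)>lim or abs(s["joint_efforts"][5])>lim: return True
    return False
E
python3 - <<'E'
from h import *
p=[.6068,.2230]; q=down(np.radians(28.3))
env.reach([*p,.20],q)
print(env.movel([*p,.1025],velocity=.15,guard=10)); 
env.close_gripper(100); s=monitor.sense(); print(s["clock"],s["joints"][5],s["finger_gap"],s["ft_torque"],s["contact_force"])
print(wind(.5))
E
```

```text
False
17.6583 -0.3225920884182449 0.10033076784870948 [ 0.36880727 -0.59563488  0.01297071] [ 5.22450671  3.5282085  -0.85235392]
17.97 -0.126 0.004 -0.092 0.319 2.7
18.27 0.071 0.006 -0.116 0.29 3.5
18.58 0.27 0.007 -0.101 0.28 3.9
18.89 0.469 0.008 -0.153 0.197 4.0
False
```

```bash
python3 - <<'E'
from h import *
print(wind(2.7,.3,.6)); grab("wrist","w7"); grab("top","t7")
E
```

```text
19.27 0.76 0.009 0.092 0.168 3.8
19.67 1.061 0.008 0.089 0.104 5.2
20.06 1.361 0.008 0.042 0.095 5.3
20.45 1.661 0.008 0.025 0.099 5.4
20.84 1.961 0.008 0.042 0.104 5.3
21.23 2.259 0.01 0.082 0.122 4.8
21.62 2.558 0.011 0.062 0.127 4.5
False
```

View pics/w7.png

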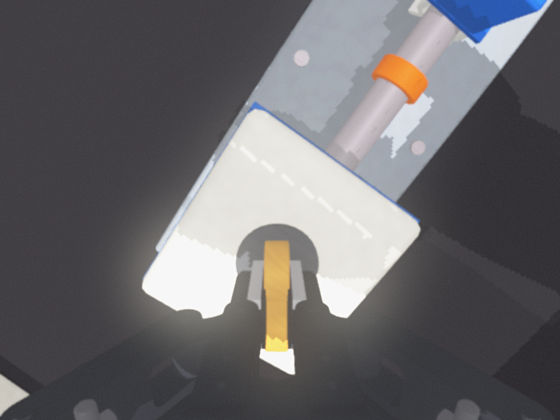

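The key turned with the gripper (blade between the pads at (277,290)), about 2.88 rad so far with no stop felt. I'll regrasp a half turn back.

```bash
cat >> h.py <<'E'
def regrasp(back=np.pi,p=(.6068,.2230)):
    env.release(); env.movel([*p,.155],velocity=.15)
    j=np.array(monitor.sense()["joints"]); j[5]-=back; env.set_joints(j)
    s=monitor.sense(); print("g",env.movel([*p,.1025],velocity=.15,guard=10,frame=s["ee_rot"]))
    env.close_gripper(100); s=monitor.sense(); print(s["clock"],s["joints"][5],s["finger_gap"],s["ft_torque"],s["contact_force"])
E
python3 - <<'E'
from h import *
regrasp()
print(wind(2.3,.2,.5)); grab("wrist","w8")
E
```

```text
g False
26.775 -0.5728136296667 0.09857200122339604 [ 0.4367173  -0.37898201  0.08941598] [ 3.70762272  3.72513211 -0.22851067]
27.08 -0.377 0.004 -0.093 0.362 2.7
27.39 -0.182 0.009 2.8 3.237 3.1
True
```

View pics/w8.png

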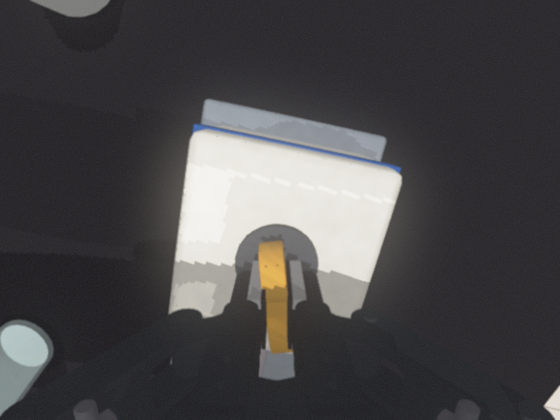

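The torque jumped from about 0.3 to 3.2 N m, and the blade now sits skewed in the jaws, so it looks like the hard stop. I'll let go, measure the blade angle, then confirm with small steps from a fresh grasp.

```bash
python3 - <<'E'
from h import *
env.release(); env.movel([.6068,.2230,.20],velocity=.15)
env.hold(.1); f=grab("wrist","w9"); s=monitor.sense(); print(s["clock"],s["joints"][5])
z=R.from_quat(s["ee_rot"]).as_matrix()[:,2]; print("jaw deg",np.degrees(np.arctan2(z[1],z[0])))
m,b=blobs(f,(14,110,80),(30,255,255),30); print(b)
k=max(b,key=lambda x:x[1]); x,y,w,h=k[2]; mm=np.zeros_like(m); mm[y:y+h,x:x+w]=m[y:y+h,x:x+w]
ys,xs=np.where(mm>0); P=np.array([onz(f,q,.13)[:2] for q in zip(xs,ys)])
print(cv2.minAreaRect((P*1000).astype(np.float32)))
vx,vy,x0,y0=cv2.fitLine(P.astype(np.float32),cv2.DIST_L2,0,1e-4,1e-4).ravel(); print("blade deg",np.degrees(np.arctan2(vy,vx)),x0,y0)
E
```

```text
29.1167 -0.17321548130628414
jaw deg 19.681852876927334
[([277.8, 223.6], 938, [268, 191, 20, 68])]
((605.4288330078125, 225.61224365234375), (9.75192928314209, 48.068424224853516), 26.63353157043457)
blade deg -63.595554 0.60501474 0.22651686
```

View pics/w9.png

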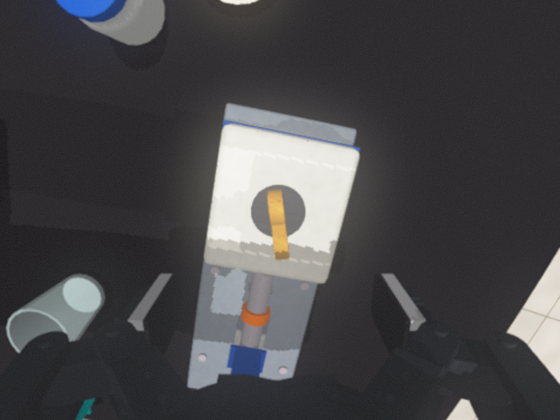

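```bash
python3 - <<'E'
from h import *
p=[.6065,.2232]
env.movel([*p,.155],velocity=.2)
j=np.array(monitor.sense()["joints"]); j[5]-=np.radians(27.5-19.7); env.set_joints(j)
print(env.movel([*p,.1025],velocity=.15,guard=10)); env.close_gripper(100)
s=monitor.sense(); print(s["clock"],s["joints"][5],s["ft_torque"][2])
print(wind(.3,.03,.8))
j=np.array(monitor.sense()["joints"]);env.hold(.3); s=monitor.sense(); print(s["joints"][5],s["ft_torque"][2],s["joint_efforts"][5])
E
```

```text
False
30.9333 -0.3095381259258046 0.13765735882740143
31.18 -0.281 0.001 0.515 0.753 2.1
31.43 -0.252 0.002 1.562 1.756 2.5
True
-0.25021081694078834 1.7545371903679532 1.7596901580691338
```

The torque rises at once, to about 1.76 N m within 0.06 rad, where winding took about 0.3. The key is against its stop. I'll let go and check everything.

```bash
python3 - <<'E'
from h import *
env.release(); env.movel([.6065,.2232,.20],velocity=.2)
j=np.array(monitor.sense()["joints"]); 
env.reach([.55,.16,.30],down(np.radians(8.6))); env.hold(.2)
f=grab("wrist","w10"); t=grab("top","t10"); s=grab("scene"); print(monitor.sense()["clock"])
c=s["frame"][130:350,150:400]; cv2.imwrite("pics/s10.png",cv2.resize(c,None,fx=2.7,fy=2.7,interpolation=cv2.INTER_CUBIC)[:,:,::-1])
E
```

```text
34.025
```

View pics/s10.png

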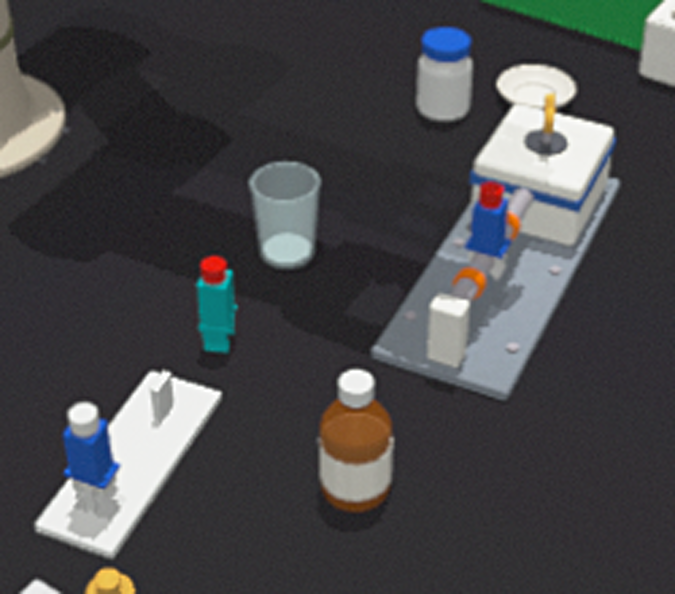

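View pics/w10.png

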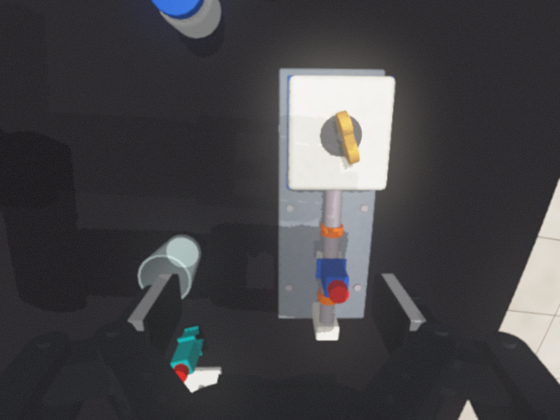

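The scene crop shows the carrier upright on the bar at (490,230), with the white carrier, decoy and other items unmoved. I'll do a last numeric check of the cap and blade angle, then hand in.

```bash
python3 - <<'E'
from h import *
w=grab("wrist"); s=grab("scene")
def red(f,box):
    hsv=cv2.cvtColor(f["frame"],cv2.COLOR_RGB2HSV); m=cv2.inRange(hsv,np.array((0,110,80)),np.array((5,255,255)))|cv2.inRange(hsv,np.array((172,110,80)),np.array((180,255,255)))
    k=np.zeros_like(m); x0,x1,y0,y1=box; k[y0:y1,x0:x1]=255; M=cv2.moments(m&k,True); return M["m10"]/M["m00"],M["m01"]/M["m00"]
a=red(w,(325,355,278,308)); b=red(s,(320,345,192,212)); print(a,b,"cap",tri([w,s],[a,b]),onz(w,a,.135),"expected ~.631,.065,.13")
m,bl=blobs(w,(14,110,80),(30,255,255),100); k=[x for x in bl if x[0][1]<200][0]; x,y,ww,h=k[2]; mm=np.zeros_like(m); mm[y:y+h,x:x+ww]=m[y:y+h,x:x+ww]
ys,xs=np.where(mm>0); P=np.array([onz(w,q,.13)[:2] for q in zip(xs,ys)]); vx,vy,*_=cv2.fitLine(P.astype(np.float32),cv2.DIST_L2,0,1e-4,1e-4).ravel(); print("blade",np.degrees(np.arctan2(vy,vx)))
print(monitor.sense()["contact_force"])
E
```

```text
(337.3434065934066, 290.85714285714283) (331.44444444444446, 201.74603174603175) cap [0.63037421 0.06438424 0.12846262] [0.62754312 0.06749384 0.135     ] expected ~.631,.065,.13
blade -63.513897
[-0.34516415 -0.79326173 -0.64682782]
```

```bash
python3 -c "
from h import *
print(job.hand_in(), monitor.sense()['clock'])"
```

```text
the job is handed in; nothing more can be done
the job is handed in; nothing more can be done
```

The red-capped carrier is clipped on the steel bar between the orange collars, and the key is wound clockwise to its stop and let go. I handed the job in at about 34 s of the 72 s allowed.

- **Carrier:** The push peaked at about 13.5 N, snapped through, then seated hard at the expected height. Afterwards I triangulated the cap at (0.630, 0.064, 0.128), within about 2 mm of where it should be, and it looked upright.
- **Key:** I wound it in small steps over two grasps, about 3.2 rad in all, until the torque jumped from about 0.3 to 3.2 N m. In that last step the blade twisted a few degrees in the jaws. A fresh grasp met the stop again at once, with 1.76 N m after 0.06 rad. The blade angle was the same afterwards (-63.6° and -63.5°), so it held when let go.
- **Other items:** In the last pictures the white-capped carrier, the turquoise decoy and the bystanders in view looked unmoved. I judged that by eye and did not measure it. The gripper was open, clear of everything, and read no contact force.
- **Disagreeing readings:** While winding, the wrist torque read only about 0.03–0.15 N m, below the stated 0.16–0.25 N m. A single-view estimate of the cap, taken at an assumed 135 mm height, came out about 4 mm from the triangulated one. I relied on the triangulated value.

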